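Sterilise the last tasting slate

ROBOT

A 7-joint arm with a two-finger parallel gripper is mounted at the origin on the work surface. World frame = base frame: x ahead of the robot, y to its left, z up, the work surface at z = 0. Lengths are in mm, angles in rad, forces in N, time in s.
With the tool pointing down it reaches from about 400 to 850 mm from the base axis. Payload 4.4 kg.
Tool frame: the origin (TCP) lies on the centre line of the jaws, within the pads' length; the fingertips stand 22 mm ahead of it and the grasp point (between the pads) lies 3 mm ahead of it (bot.tips_ahead is the distance from the TCP to the fingertips, in mm); z points along the fingers, y is the line along which they close (so a half turn about z gives the same grasp; the last joint's range is limited). The gripper opens to 94 mm and grips with 3 to 60 N. Pads are 16 mm wide; open, the fingers measure 119 mm over their backs; the gripper's body (75 mm by 177 mm) begins 78 mm behind the grasp point.
Start: joints at [-1.268, 0.628, 0.038, 1.517, -0.027, 0.996, -0.02], TCP at [234.3, 606.318, 227.478] pointing down, gripper open.
Joint ranges: [-3.06, 3.06], [-0.37, 2.12], [-1.25, 1.32], [0.18, 2.47], [-1.1, 4.24], [0.23, 1.98], [-2.94, 2.94]. Speed limits (rad/s): [2.57, 2.57, 3.14, 3.14, 3.14, 3.14, 3.14].

INTERFACE

Orientations are given as a unit quaternion [w, x, y, z].
In Python, from rig import bot, get_image gives the robot as it stands. The module is installed in compiled form; this text tells all that it offers.
- The arm moves only by the tool carry_out, never from a script. Its argument "targets" is one flat list of numbers, 7 for each row, row after row: the shift along the tool's x, y, z in units of 15 cm (1.0 is 15 cm), then the turn, a rotation vector about the tool's x, y, z in units of pi rad (1.0 is pi rad), then the closure, from 0 (fully open) to 1 (shut). In form: [x, y, z, ax, ay, az, gripper, x, y, z, ax, ay, az, gripper, ...]. A call has 1 to 8 rows; each row shifts and turns the commanded pose from where the row before left it, along the tool's axes as they then stand; what a row does not reach is not made up. A row lasts 1/10 s, in which the tool goes at most 50 mm and 8.59 degrees, less where a joint would pass 70% of its speed; a pose out of reach is approached as far as the arm can. A call with a number of a shift or a turn outside -1 to 1 is refused whole. A call with a gripper value outside its range is refused whole. The fingers move at their own pace and stop on an object; the grip force is fixed at half the most. Time passes only in rows, so rows that do not move let the fingers close. It gives the time, the measured TCP pose, the force, the opening and the grip force at its end, in the units of the state.
- bot.observe(): the state, without advancing time (a new reading comes with each control period).
- get_image(name): name is "scene" or "top" or "wrist"; returns a dict with "pixels" (420x560x3 uint8, red, green, blue), "range_z" (420x560 float32, mm along the optical axis (not along the pixel's ray), 0 where there is no reading), "vfov" (degrees; the focal length in pixels is half the picture's height over the tangent of half this angle, whatever the lens; pixels are square), "cx", "cy" (the principal point, pixels), "R" (3x3) and "t" (3): a world point X has camera coordinates R X + t. Camera axes: x right, y down, z forward; pixel columns grow to the right and rows downward; lengths in mm; the calibration is good to about 2 mm. A picture is of the moment at which its call begins.
- bot.job_done(): hands the job in; it is judged then, once.
The state is a dict: "t": time; "q": joint angles; "qd": joint speeds; "tau": joint torques, N m; "tcp_pos": TCP position; "orientation": TCP orientation; "wrist_force": force on the tool from outside, world axes, zero at the start; "moment": the same for the moment, N m; "gripper_width": finger opening in mm; "grip_force": force on a finger pad.
Only numpy, scipy, OpenCV 4.12 (cv2) and the standard library are available. Lean on these libraries where they do the work, as an engineer would, in place of code of your own. Each camera call takes 0.05 s, during which the arm holds its last target. There are 200 camera calls.

TASK

Take the serving slate off the little wooden easel and lower it, without dropping it, into the one empty slot of the steriliser so that it stands upright on the slot's floor like the other two, and let go of it. Only then press the spring-return lever on the steriliser's side down past its first two clicks to the third, at the bottom of its travel, and hold it there: finish while still holding the lever down, because it springs back when released. Leave the other two slates, the jar, the bottle and the card terminal as they are.

Things in the scene. Friction and masses are not known exactly. Their poses are not given: they have to be found in the camera images.
- slate: the slate to load: plain dark grey stone slab, 80 wide x 100 high x 8 thick, about 0.17 kg. It starts leaning on the easel, 20 degrees from vertical, top towards the easel's -x. Origin: centre of its bottom edge; z runs up the slab (top edge at 100), y along its width, x through its thickness (faces at -4 and +4).
- easel: small fixed wooden easel, base 100 (x) x 90 (y) x 12 high; origin at the centre of the base's underside, z up; place and yaw vary. The slate's bottom edge centre rests at x = 20, z = 30 in this frame, and a 70 wide, 8 thick back panel supports its -x face over the lower 50 mm only: its upper 50 mm is free on both faces.
- steriliser: fixed stainless box with black end plates, 190 (x) x 134 (y) x 130 high, origin at the centre of its underside, z up; place and yaw vary. Three parallel slots in its top at x = -50, 0, +50, each 14 wide (x), 90 long (y), 55 deep (floor at z = 75). Seated slates stand 45 above the top. The lever is on its +y side.
- free_slot: the one empty slot of the three (which one varies): a rubber strip on the slot's floor. Origin: centre of the slot's floor, z up, x across the slot (14 wide), y along it (90 long); the slot's mouth is at z = 55. Same yaw as the steriliser.
- slate_b: dark grey stone slab 80 wide x 100 high x 8 thick, 0.17 kg, the same as slate and standing upright in one of the steriliser's other two slots; leave it there. Origin: centre of its bottom edge, z up, x along its thickness.
- slate_c: dark grey stone slab 80 wide x 100 high x 8 thick, 0.17 kg, the same as slate and standing upright in one of the steriliser's other two slots; leave it there. Origin: centre of its bottom edge, z up, x along its thickness.
- lever (a joint): lever travel in m: 0 up at rest, grows as it is pressed straight down; clicks near 0.012, 0.024 and 0.036, end stop at 0.038. A spring always returns it (6 N at the top, 10.5 N at the bottom); the bumps before the clicks (crests at 0.006, 0.018, 0.030) first add, then take away, up to about 4 N. It does not latch.
- lever_pad (a point): the spot to press: top face of the lever's grey paddle, 40 (along the steriliser's x) x 40 (y) x 12 thick, sticking out from the middle of the steriliser's +y side. It lies 29 mm out from the side plate, 18 mm in from the paddle's outer end, 117 mm above the counter at rest, 81 mm at the third click; it moves with the lever.
- jar: bystander: closed glass jar, 64 diameter x 85 high, loose, origin at the centre of its underside
- bottle: bystander: green glass bottle, 72 diameter x 250 high, loose, origin at the centre of its underside
- terminal: bystander: black card terminal lying on the counter, 160 x 80 x 30, loose, origin at the centre of its underside
Things that resemble listed ones, but are neither listed nor needed, are in the scene too. Leave any green look-alike of the slate alone.

How it is judged (in metres and radians):
On the way, in this order (a step that is already met when the one before it is completed fails the run):
1. the slate stands in the empty slot, let go of, with the lever still up (z of slate in the frame of free_slot between -0.006 and 0.006 m and horizontal distance between slate and free_slot below 0.012 m and angle between slate's own z axis and vertical below 0.17 rad and angle between the x axis of slate and the x axis of free_slot, either way round below 0.2 rad and contact force between the fingers and slate below 0.3 N and value of joint lever below 0.005 m), for 0.2 s.
2. the lever is pressed down to the third click by the robot (value of joint lever above 0.033 m and contact force between any of the fingers, the arm and lever above 2 N), for 0.3 s.
At the end, for the whole second after the job is handed in: The slate stands free and at rest in the empty slot: bottom edge within 6 mm of the floor height, 12 mm of the centre, 0.17 rad of upright, 0.2 rad of the slot's direction, no fingers on it. The robot pushes the lever with over 2 N and holds it beyond 0.033 m (third click) (all of step 2 and z of slate in the frame of free_slot between -0.006 and 0.006 m and horizontal distance between slate and free_slot below 0.012 m and angle between slate's own z axis and vertical below 0.17 rad and angle between the x axis of slate and the x axis of free_slot, either way round below 0.2 rad and contact force between the fingers and slate below 0.3 N and linear speed of slate below 0.03 m/s); the arm keeps its last pose, push and grip.
It fails at once if the slate was let go of more than 25 mm above the slot's floor (dropped in) (contact force between the fingers and slate below 0.05 N and horizontal distance between slate and free_slot below 0.04 m and z of slate in the frame of free_slot above 0.025 m).
It fails at once if one of the other slates was moved by more than 20 mm (distance of any of slate_b, slate_c from where it was at the start of the episode above 0.02 m).
It fails at once if the jar, bottle or terminal was knocked over or moved by more than 30 mm (distance of any of jar, bottle, terminal from where it was at the start of the episode above 0.03 m or angle between any of jar, bottle, terminal's own z axis and vertical above 0.4 rad).
It also fails if it takes over 51 s, if anything falls off the work surface, if the arm or the gripper's body presses on something with over 40 N, if the wrist force passes 120 N, or if a joint passes its speed limit or range.

## Working session

There is one attempt and no reset: what is moved stays moved. The work goes in short steps, Python scripts to look and compute and a tool call to move; the robot and the scene stay as the last step left them, time stands still between calls to the robot, and variables do not carry over. Pictures are saved under pics/ and viewed, at most 10 in all, crops included, and the job is handed in when it is done.

Besides the shell and the picture viewer there is one more tool, called after ">>>" in YAML: its name, and indented under it one key for each argument. carry_out: Moves the arm, as the interface text tells. Shifts and turns lie within -1 to 1; 1 stands for 15 cm of shift or pi rad of turn. Its arguments: {"type":"object","properties":{"targets":{"type":"array","items":{"type":"number"}}},"required":["targets"]}

```bash
mkdir -p pics
cat > h.py <<'E'
import numpy as np, cv2
from rig import bot, get_image
def cloud(im):
    h,w=im["range_z"].shape; f=h/2/np.tan(np.radians(im["vfov"])/2)
    u,v=np.meshgrid(np.arange(w),np.arange(h)); z=im["range_z"].astype(float)
    P=np.stack([(u-im["cx"])/f*z,(v-im["cy"])/f*z,z],-1)
    X=(P-im["t"])@np.asarray(im["R"])
    X[z==0]=np.nan
    return X
E
python3 - <<'E'
from h import *
for n in ("scene","top"):
    im=get_image(n); cv2.imwrite(f"pics/{n}0.png",im["pixels"][:,:,::-1]); np.savez(f"{n}0.npz",X=cloud(im),p=im["pixels"]); print(n,im["R"],im["t"],im["vfov"])
print(bot.observe())
E
```

```text
scene [[-0.78340264  0.62129676 -0.0164514 ]
 [ 0.48294361  0.59186299 -0.64533996]
 [-0.39121065 -0.51350612 -0.76371833]] [ 387.37250456 -290.13898667 1391.9775811 ] 49.78587238768242
top [[-0.02736263 -0.99957239 -0.01031093]
 [-0.98663627  0.02866307 -0.16039734]
 [ 0.1606243   0.00578425 -0.98699867]] [ 117.53355248  582.70884071 1209.43983966] 45.39326486139784
{'t': 0.1, 'q': array([-1.26782209,  0.62923526,  0.03841734,  1.51820101, -0.02699661,
        0.99632911, -0.02000306]), 'qd': array([-6.38971100e-05, -1.25792897e-03,  3.64175380e-03, -2.74361277e-03,
        7.75348911e-05,  1.95696164e-03,  5.32832517e-04]), 'tau': array([ 2.76981038e-03, -5.50780284e+01,  1.14736553e+00, -1.87116534e+01,
       -5.21567976e-02,  1.91885373e-02,  8.33653394e-05]), 'tcp_pos': array([234.06891907, 605.81566651, 226.67889103]), 'orientation': array([-1.51255284e-04,  1.83332960e-01,  9.83050528e-01, -8.13981965e-04]), 'wrist_force': array([-0.08442678,  0.83592947, -0.98770982]), 'moment': array([-0.01706826,  0.03957885, -0.00543722]), 'grip_force': 0.0, 'gripper_width': 94.01330941148353}
```

View pics/scene0.png

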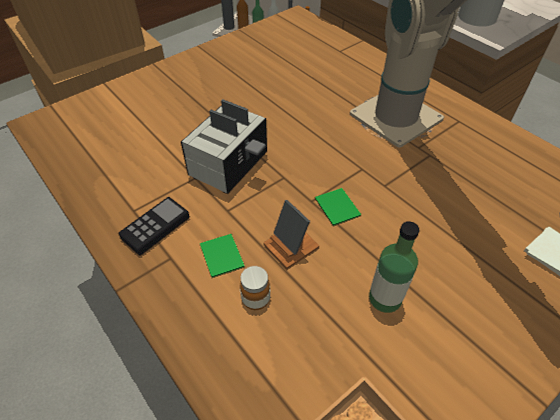

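View pics/top0.png

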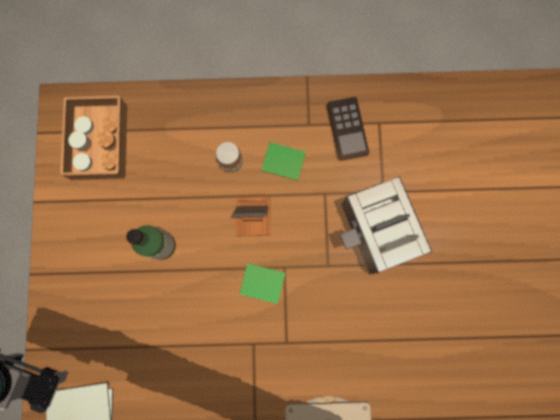

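The scene picture shows the steriliser at about (225,150), its lever paddle at (257,147) and the slate on the easel at (292,228). In the top view the steriliser is at (390,225), the paddle at (350,238) and the easel at (252,217). The slot nearest (380,202) looks empty. Next I measure these.

Run:
```python
from h import *
T=np.load("top0.npz");X=T["X"];S=np.load("scene0.npz")["X"]
def sub(X,r,c): return X[r[0]:r[1],c[0]:c[1]].reshape(-1,3)
def rect(p): 
    r=cv2.minAreaRect(p[:,:2].astype(np.float32)); return r
for nm,(X,r,c,re,ce) in {"top":(T["X"],(165,285),(330,440),(190,245),(225,280)),"scene":(S,(85,205),(170,280),(190,275),(260,325))}.items():
    P=sub(X,r,c); P=P[np.isfinite(P[:,0])]
    print(nm)
    t=P[(abs(P[:,2]-130)<4)]; print("topface",len(t),rect(t),np.median(t[:,2]))
    s=P[(P[:,2]>145)]; print("slates",len(s), s[:,2].max())
    if len(s):
        _,lab,cen=cv2.kmeans(s[:,:2].astype(np.float32),2,None,(3,50,.1),5,cv2.KMEANS_PP_CENTERS)
        for k in (0,1):
            q=s[lab.ravel()==k]; print(q.mean(0),len(q),rect(q))
    l=P[(abs(P[:,2]-117)<5)]; print("z117",len(l),l.mean(0), rect(l))
    E=sub(X,re,ce);E=E[np.isfinite(E[:,0])]
    for a,b in((15,28),(45,78),(80,100),(100,118),(118,140),(9,15)):
        e=E[(E[:,2]>a)&(E[:,2]<b)]; print(a,b,len(e),e.mean(0) if len(e) else"",rect(e) if len(e)>5 else "")
```

```text
top
topface 3207 ((518.3555908203125, -149.78945922851562), (188.74742126464844, 135.37677001953125), 19.41081428527832) 128.55127288354635
slates 292 178.6934277614318
[ 517.90492165 -148.04949965  170.63418832] 154 ((518.9883422851562, -149.93792724609375), (8.090574264526367, 80.1533432006836), 19.352432250976562)
[ 471.17308031 -164.24568367  172.40009059] 138 ((471.8158874511719, -166.1533203125), (7.9322829246521, 80.07379913330078), 19.420930862426758)
z117 387 [497.38404791 -80.83935548 116.02598742] ((507.595458984375, -127.20772552490234), (190.43472290039062, 178.2975311279297), 14.591899871826172)
15 28 53 [554.13896533 170.97940282  18.83103371] ((561.9873046875, 176.31048583984375), (69.61445617675781, 97.87765502929688), 81.5719223022461)
45 78 102 [572.31125189 172.20457586  59.10333407] ((565.47998046875, 172.88381958007812), (77.99986267089844, 30.45037269592285), 88.3651123046875)
80 100 62 [564.82176156 170.48609812  90.33517863] ((564.1984252929688, 172.28407287597656), (78.35664367675781, 7.452552795410156), 88.87646484375)
100 118 60 [557.265854   172.64253419 
[... 1253 characters left out ...]
5, 174.23861694335938), (17.052452087402344, 81.43030548095703), 2.4355740547180176)
80 100 269 [585.34369745 183.60041996  89.20210499] ((615.4343872070312, 208.92520141601562), (166.29721069335938, 70.10223388671875), 35.34162902832031)
100 118 218 [561.67847047 176.84958273 108.97013217] ((560.1912231445312, 173.94329833984375), (15.339853286743164, 80.28458404541016), 1.7252973318099976)
118 140 156 [555.10355776 175.37848497 122.22555032] ((554.5556030273438, 173.43849182128906), (83.1948013305664, 13.363182067871094), 87.89505767822266)
9 15 567 [574.29902898 189.10379657  11.36270418] ((509.7606506347656, 165.8856201171875), (225.88458251953125, 101.85174560546875), 7.985207557678223)
```

>>> carry_out:
  targets: [0,0,-0.1,0,0,0.047,0,0,0,-0.1,0,0,0.047,0,0,0,-0.1,0,0,0.047,0,0,0,-0.1,0,0,0.047,0,0,0,-0.1,0,0,0.047,0,0,0,-0.1,0,0,0.047,0,0,0,-0.1,0,0,0.047,0,0,0,-0.1,0,0,0.047,0]

```text
t: 0.9
tcp_pos: [234.0, 606.1, 347.6]
orientation: [0.0, 0.702, 0.712, -0.001]
wrist_force: [0.2, -0.1, -0.5]
gripper_width: 94.2
grip_force: 0.0
```

>>> carry_out:
  targets: [-0.2,0.14,0,0,0,0.007,0,-0.2,0.14,0,0,0,0,0,-0.2,0.14,0,0,0,0,0,-0.2,0.14,0,0,0,0,0,-0.2,0.14,0,0,0,0,0,-0.2,0.14,0,0,0,0,0,-0.2,0.14,0,0,0,0,0,-0.2,0.14,0,0,0,0,0]

```text
t: 1.7
tcp_pos: [403.1, 365.1, 347.2]
orientation: [-0.0, 0.707, 0.707, -0.0]
wrist_force: [0.3, -0.3, 1.3]
gripper_width: 93.9
grip_force: 0.0
```

>>> carry_out:
  targets: [-0.2,0.14,0,0,0,0,0,-0.2,0.14,0,0,0,0,0,-0.2,0.14,0,0,0,0,0,-0.2,0.14,0,0,0,0,0,-0.2,0.14,0,0,0,0,0,-0.2,0.14,0,0,0,0,0,0,0,0,0,0,0,0,0,0,0,0,0,0,0]

```text
t: 2.5
tcp_pos: [528.4, 185.8, 347.0]
orientation: [-0.0, 0.708, 0.706, -0.0]
wrist_force: [-0.4, 0.4, 0.4]
gripper_width: 93.9
grip_force: 0.0
```

Run:
```python
from h import *
im=get_image("wrist"); cv2.imwrite("pics/w1.png",im["pixels"][:,:,::-1]); X=cloud(im);np.savez("w1.npz",X=X,p=im["pixels"])
print(im["R"],im["t"],im["vfov"], "cam",-im["R"].T@im["t"])
P=X.reshape(-1,3);P=P[np.isfinite(P[:,0])&(abs(P[:,0]-560)<90)&(abs(P[:,1]-172)<75)]
R=lambda p:cv2.minAreaRect(p[:,:2].astype(np.float32))
for a,b in((9,15),(45,60),(60,75),(75,90),(90,105),(105,117),(117,140),(-8,6)):
    e=P[(P[:,2]>a)&(P[:,2]<b)]; print(a,b,len(e),len(e)>5 and (e.mean(0),R(e)))
```

```text
[[ 9.99994753e-01 -3.13811087e-03 -8.04211603e-04]
 [-2.83887205e-03 -9.68474998e-01  2.49094597e-01]
 [-1.56054529e-03 -2.49091007e-01 -9.68478825e-01]] [-527.26458498  124.77827059  553.69809799] 67.74451390916235 cam [528.48011879 257.11123737 504.7392582 ]
9 15 1881 (array([553.95092337, 178.30546674,  12.25572335]), ((566.118896484375, 172.30484008789062), (89.12516021728516, 98.84188842773438), 89.51456451416016))
45 60 148 (array([579.51158962, 174.09823458,  52.14782988]), ((568.0316772460938, 172.591064453125), (78.33767700195312, 32.97529220581055), 89.50814819335938))
60 75 149 (array([576.02614048, 173.60883765,  67.82886433]), ((576.2526245117188, 172.81678771972656), (9.054640769958496, 78.38899993896484), 2.9016380310058594))
75 90 163 (array([570.6825869 , 175.48489167,  82.62752759]), ((570.5318603515625, 171.971435546875), (7.2549285888671875, 79.88309478759766), 1.5753499269485474))
90 105 182 (array([565.29475928, 173.74369142,  97.33671995]), ((565.1188354492188, 172.09811401367188), (6.787346839904785, 79.79454040527344), 1.3834812641143799))
105 117 169 (array([560.25838424, 176.55022951, 110.99071684]), ((560.0641479492188, 172.51983642578125), (10.601085662841797, 79.99089050292969), 4.570559978485107))
117 140 492 (array([552.84346695, 173.08100262, 123.54356311]), ((553.197998046875, 172.14016723632812), (79.88365936279297, 10.564459800720215), 88.87833404541016))
-8 6 6362 (array([5.56588419e+02, 1.78804886e+02, 3.40012038e-01]), ((559.968994140625, 172.00360107421875), (179.8903350830078, 149.99290466308594), 0.0007805212517268956))
```

View pics/w1.png

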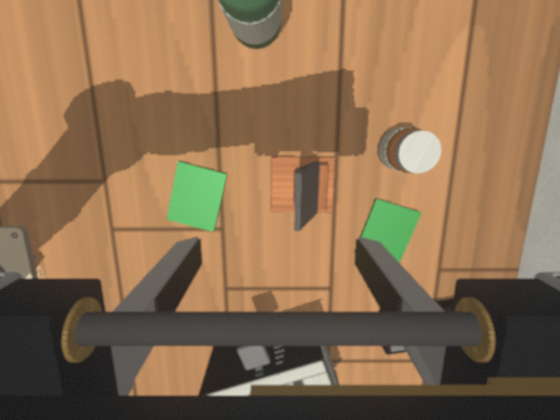

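The slate's top edge is at (305,195), between the fingers and aligned with them. I'll descend to a point above it and tilt 20°.

>>> carry_out:
  targets: [-0.046,0.011,0.188,0,0,0,0,-0.046,0.011,0.188,0,0,0,0,0,0,0.188,0,0,0,0,0,0,0.188,0,0,0,0,0,0,0.188,-0.0278,0,0,0,0,0,0,-0.0278,0,0,0,0,0,0,-0.0278,0,0,0,0,0,0,-0.0278,0,0,0]

```text
t: 3.35
tcp_pos: [530.7, 174.7, 206.5]
orientation: [0.123, 0.696, 0.697, 0.124]
wrist_force: [0.1, 0.7, -0.2]
gripper_width: 93.8
grip_force: 0.0
```

>>> carry_out:
  targets: [0,0,0,0,0,0,0]

```text
t: 3.45
tcp_pos: [527.3, 174.5, 205.0]
orientation: [0.121, 0.695, 0.698, 0.121]
wrist_force: [-0.8, -0.3, 0.1]
gripper_width: 93.8
grip_force: 0.0
```

```bash
cat >> h.py <<'E'
from scipy.spatial.transform import Rotation as Ro
def pose(s=None):
    s=s or bot.observe(); q=s["orientation"]; return np.array(s["tcp_pos"]),Ro.from_quat([q[1],q[2],q[3],q[0]])
def delta(target,Rt=None):
    p,R=pose(); d=R.inv().apply(np.array(target)-p)
    print("p",p.round(1),"shift mm",d.round(1),"units",(d/150).round(3))
    if Rt is not None: print("turn units",((R.inv()*Rt).as_rotvec()/np.pi).round(4))
    return d
def tool(yaw,tilt=0): # yaw: heading of tool y; z down
    y=np.array([np.cos(yaw),np.sin(yaw),0]);z=np.array([0,0,-1.]);return Ro.from_matrix(np.stack([np.cross(y,z),y,z],1))
E
python3 - <<'E'
from h import *
im=get_image("wrist");cv2.imwrite("pics/w2.png",im["pixels"][:,:,::-1])
X=cloud(im);P=X.reshape(-1,3);P=P[np.isfinite(P[:,0])&(abs(P[:,0]-565)<40)&(abs(P[:,1]-172)<50)]
for a,b in((70,80),(80,90),(90,100),(100,110),(110,117),(117,130)):
    e=P[(P[:,2]>a)&(P[:,2]<b)]; print(a,b,len(e),len(e)>5 and (e.mean(0),cv2.minAreaRect(e[:,:2].astype(np.float32))))
delta([555.8,172.2,111.8], tool(0)*Ro.from_rotvec([-np.radians(20),0,0]))
E
```

```text
70 80 453 (array([560.76084305, 175.02450689,  74.22186824]), ((561.1475830078125, 175.41783142089844), (75.22713470458984, 14.596587181091309), 81.0545425415039))
80 90 15 (array([566.43498009, 211.61316725,  84.88245035]), ((566.7660522460938, 211.62588500976562), (0.3603683114051819, 10.268288612365723), 88.41444396972656))
90 100 11 (array([563.16512329, 211.69352444,  94.88574698]), ((563.2692260742188, 211.611572265625), (0.39203011989593506, 7.818124294281006), 89.42923736572266))
100 110 16 (array([559.04728272, 211.72493772, 105.28942854]), ((559.5181884765625, 211.76187133789062), (0.34715890884399414, 9.522730827331543), 87.36329650878906))
110 117 12 (array([556.30827274, 211.77407267, 114.02803876]), ((556.3467407226562, 211.71607971191406), (0.40006178617477417, 7.501143455505371), 89.23110961914062))
117 130 943 (array([551.64683097, 174.08088313, 124.20794725]), ((551.8133544921875, 171.97171020507812), (80.12824249267578, 9.102794647216797), 87.51419830322266))
p [529.4 174.6 205.9] shift mm [-2.5 -7.1 97.5] units [-0.017 -0.047  0.65 ]
turn units [-0.0011 -0.0003  0.0008]
```

View pics/w2.png

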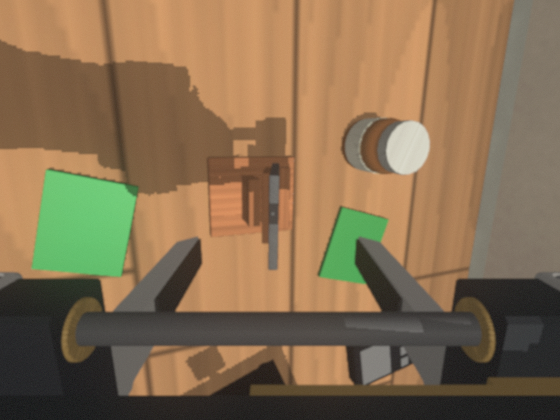

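The slate's top edge is at (274,215), centred between the fingers. I'll descend along it and then close.

>>> carry_out:
  targets: [-0.008,-0.016,0.13,0,0,0,0,-0.009,-0.016,0.13,0,0,0,0,0,-0.015,0.13,0,0,0,0,0,0,0.13,0,0,0,0,0,0,0.13,0,0,0,0,0,0,0,0,0,0,0,0,0,0,0,0,0,0,0,0,0,0,0,0,0]

```text
t: 4.3
tcp_pos: [554.1, 172.9, 127.1]
orientation: [0.119, 0.698, 0.695, 0.122]
wrist_force: [-0.4, 0.5, 0.6]
gripper_width: 93.8
grip_force: 0.0
```

Run:
```python
from h import *
delta([555.8,172.2,111.8])
im=get_image("wrist");cv2.imwrite("pics/w3.png",im["pixels"][:,:,::-1])
```

```text
p [554.1 172.9 127.1] shift mm [-0.8 -3.5 15. ] units [-0.006 -0.023  0.1  ]
```

View pics/w3.png

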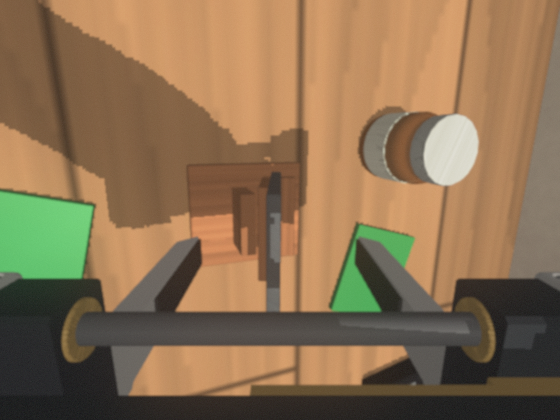

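The slate is centred between the fingers (column 273). I'm still 15 mm short, so I'll correct and close.

>>> carry_out:
  targets: [0,-0.02,0.05,0,0,0,0,0,0,0.05,0,0,0,0,0,0,0,0,0,0,0,0,0,0,0,0,0,0.6]

```text
t: 4.75
tcp_pos: [558.3, 173.7, 115.6]
orientation: [0.117, 0.698, 0.697, 0.116]
wrist_force: [0.6, 0.6, 0.2]
gripper_width: 89.0
grip_force: 0.0
```

>>> carry_out:
  targets: [0,0,0,0,0,0,0.8,0,0,0,0,0,0,1,0,0,0,0,0,0,1,0,0,0,0,0,0,1,0,0,0,0,0,0,1,0,0,0,0,0,0,1,0,0,0,0,0,0,1]

```text
t: 5.45
tcp_pos: [558.2, 173.7, 115.7]
orientation: [0.117, 0.698, 0.697, 0.117]
wrist_force: [0.8, 0.5, 0.3]
gripper_width: 33.4
grip_force: 0.0
```

>>> carry_out:
  targets: [0,-0.025,0.012,-0.004,0,0,1,0,0,0,0,0,0,1,0,0,0,0,0,0,1,0,0,0,0,0,0,1,0,0,0,0,0,0,1,0,0,0,0,0,0,1]

```text
t: 6.05
tcp_pos: [557.6, 175.5, 117.2]
orientation: [0.12, 0.698, 0.696, 0.117]
wrist_force: [-0.8, 0.9, 1.1]
gripper_width: 8.1
grip_force: 30.0
```

>>> carry_out:
  targets: [0,0,-0.05,0,0,0,1,0,0,-0.1,0,0,0,1,0,0,-0.13,0,0,0,1,0,0,-0.13,0,0,0,1,0,0,-0.13,0,0,0,1,0,0,-0.13,0,0,0,1,0,0,-0.13,0,0,0,1,0,0,-0.13,0,0,0,1]

```text
t: 6.85
tcp_pos: [511.1, 175.6, 249.3]
orientation: [0.12, 0.698, 0.696, 0.116]
wrist_force: [-0.3, -0.1, -1.5]
gripper_width: 7.6
grip_force: 30.0
```

>>> carry_out:
  targets: [0,0,-0.1,0.0278,0,0,1,0,0,-0.1,0.0278,0,0,1,0,0,-0.1,0.0278,0,0,1,0,0,0,0.0278,0,0,1,0,0,0,0,0,0,1,0,0,0,0,0,0,1]

```text
t: 7.45
tcp_pos: [500.7, 175.4, 291.7]
orientation: [-0.003, 0.709, 0.706, -0.006]
wrist_force: [-0.5, 0.4, -1.9]
gripper_width: 8.1
grip_force: 30.0
```

Run:
```python
from h import *
print(bot.observe()["gripper_width"])
yaw=np.radians(19.45)
delta([450,40,330],tool(yaw))
# wrist view of steriliser later; scene view of slate in hand now
for n in("scene","top"):
    im=get_image(n);X=cloud(im);p,R=pose();L=R.inv().apply(X.reshape(-1,3)-p)
    m=np.isfinite(L[:,0])&(abs(L[:,0])<60)&(abs(L[:,1])<12)&(L[:,2]>25)&(L[:,2]<110)
    print(n,m.sum(),[np.percentile(L[m],k,axis=0).round(1) for k in(1,50,99)])
    cv2.imwrite(f"pics/{n}1.png",im["pixels"][:,:,::-1])
```

```text
8.079058702046394
p [500.7 175.4 291.7] shift mm [-135.8  -50.6  -37. ] units [-0.906 -0.337 -0.247]
turn units [-0.0043  0.0008 -0.1094]
scene 681 [array([-41.5,  -1.1,  25.9]), array([ 3.5,  4.6, 57.3]), array([38.4,  6.8, 91.2])]
top 37 [array([-43.1,  -7.3,  30.2]), array([-36. ,  -6.8,  56.2]), array([-25.8,  -1.3,  92.1])]
```

>>> carry_out:
  targets: [0,0,-0.07,-0.001,0,-0.0365,1,0,0,-0.07,-0.002,0,-0.0365,1,0,0,0,-0.001,0,-0.0364,1]

```text
t: 7.85
tcp_pos: [500.8, 176.4, 314.3]
orientation: [0.001, 0.575, 0.818, 0.0]
wrist_force: [0.1, 0.1, -1.8]
gripper_width: 7.9
grip_force: 30.0
```

>>> carry_out:
  targets: [-0.195,-0.033,0,0,0,0,1,-0.195,-0.033,0,0,0,0,1,-0.195,-0.033,0,0,0,0,1,-0.195,-0.033,0,0,0,0,1,-0.195,-0.033,0,0,0,0,1,-0.195,-0.033,0,0,0,0,1,-0.195,-0.033,0,0,0,0,1,-0.195,-0.033,0,0,0,0,1]

```text
t: 8.65
tcp_pos: [541.2, -57.9, 313.5]
orientation: [-0.0, 0.577, 0.817, -0.001]
wrist_force: [1.3, 0.4, -1.6]
gripper_width: 7.7
grip_force: 30.0
```

>>> carry_out:
  targets: [0,0,0,0,0,0,1,0,0,0,0,0,0,1]

```text
t: 8.85
tcp_pos: [541.1, -57.3, 313.6]
orientation: [-0.0, 0.578, 0.816, -0.001]
wrist_force: [-0.2, 0.6, -3.3]
gripper_width: 7.7
grip_force: 30.0
```

```bash
cat > m.py <<'E'
from h import *
def ster(n):
    im=get_image(n);X=cloud(im);P=X.reshape(-1,3);P=P[np.isfinite(P[:,0])&(abs(P[:,0]-521)<140)&(abs(P[:,1]+149)<140)]
    R=lambda p:cv2.minAreaRect(p[:,:2].astype(np.float32))
    t=P[abs(P[:,2]-129)<3];print(n,"top",len(t),R(t))
    y=np.radians(19.45);A=np.array([[np.cos(y),np.sin(y)],[-np.sin(y),np.cos(y)]])
    Q=(P[:,:2]-[521,-149.4])@A.T   # steriliser frame, nominal
    for c in(-50,0):
        m=(abs(Q[:,0]-c)<14)&(abs(Q[:,1])<55)&(P[:,2]>150)&(P[:,2]<182)
        if m.sum()>20: print("slate",c,m.sum(),R(P[m]),P[m,2].max())
    m=(abs(Q[:,0])<30)&(Q[:,1]>72)&(Q[:,1]<125)&(abs(P[:,2]-117)<5)
    if m.sum()>20: print("pad",m.sum(),R(P[m]),np.median(P[m,2]))
    m=(abs(Q[:,0]-50)<20)&(abs(Q[:,1])<55)&(P[:,2]<120)&(P[:,2]>60)
    if m.sum()>5: print("slot",m.sum(),R(P[m]),np.median(Q[m],0))
    return im,X
def held(im,X):
    p,R=pose();L=R.inv().apply(X.reshape(-1,3)-p)
    m=np.isfinite(L[:,0])&(abs(L[:,0])<60)&(abs(L[:,1])<14)&(L[:,2]>25)&(L[:,2]<110)
    if m.sum()>9: print("held",m.sum(),[np.percentile(L[m],k,axis=0).round(1) for k in(1,50,99)])
E
python3 - <<'E'
from m import *
for n in("wrist","scene","top"):
    im,X=ster(n);held(im,X)
    if n=="wrist":cv2.imwrite("pics/w4.png",im["pixels"][:,:,::-1])
delta([568,-132.7,310],tool(np.radians(19.45)))
E
```

```text
wrist top 6867 ((518.8464965820312, -147.64224243164062), (191.7279052734375, 129.78904724121094), 18.479835510253906)
slate -50 556 ((468.9804992675781, -151.66761779785156), (8.49606704711914, 46.87007141113281), 19.78689193725586) 177.0588388901856
slate 0 427 ((515.6769409179688, -134.41262817382812), (8.374134063720703, 45.152286529541016), 19.673688888549805) 177.37214537699563
pad 1174 ((490.256103515625, -62.57463073730469), (40.13031768798828, 40.05315017700195), 19.7757625579834) 117.08754333036359
held 180 [array([34.4, -5.2, 26.3]), array([35.3, -1.6, 51.4]), array([35.6,  2.5, 90.3])]
scene top 1512 ((523.990478515625, -148.33303833007812), (189.05108642578125, 139.0668182373047), 19.580522537231445)
slate 0 214 ((523.9175415039062, -148.80401611328125), (11.732401847839355, 79.74170684814453), 19.52225685119629) 177.8212372664487
pad 178 ((492.3763732910156, -59.42096710205078), (40.687469482421875, 41.35514450073242), 22.212907791137695) 115.95940735321086
slot 55 ((564.214111328125, -140.0907745361328), (5.214914798736572, 80.8273696899414), 18.858585357666016) [44.12555248 -4.19595847]
held 728 [array([-41.2,  -2.3,  25.6]), array([ 1.1,  3.8, 57.1]), array([38. ,  6.7, 92.1])]
top top 736 ((480.49298095703125, -176.89105224609375), (98.59757232666016, 109.8995132446289), 18.237281799316406)
slate -50 83 ((476.3909912109375, -179.07461547851562), (7.726711750030518, 52.598915100097656), 19.906404495239258) 177.74221161419402
p [541.6 -55.7 313.5] shift mm [-81.4  -1.    3.5] units [-0.543 -0.007  0.023]
turn units [-0.0005  0.      0.0011]
```

View pics/w4.png

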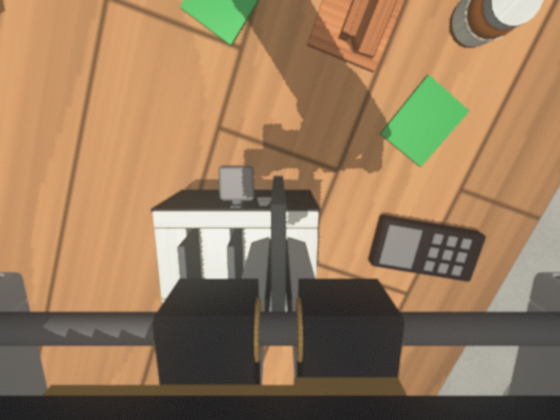

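The wrist view shows the slots, with slates at columns 187 and 237 in two of them and the free slot behind the held slate near 285. I'll move over the free slot, using measurements taken relative to the same camera.

>>> carry_out:
  targets: [-0.131,0.002,0,0,0,0.001,1,-0.131,0.002,0,0,0,0,1,-0.131,0.002,0,0,0,0,1,-0.131,0.001,0,0,0,0,1,0,0,0.1,0,0,0,1,0,0,0.1,0,0,0,1,0,0,0,0,0,0,1,0,0,0,0,0,0,1]

```text
t: 9.8
tcp_pos: [569.1, -130.3, 283.9]
orientation: [-0.0, 0.578, 0.816, -0.001]
wrist_force: [-0.9, -0.4, -2.1]
gripper_width: 7.6
grip_force: 30.0
```

Run:
```python
from m import *
for n in("wrist","scene"):
    im,X=ster(n);held(im,X)
    if n=="scene":cv2.imwrite("pics/s5.png",cv2.resize(im["pixels"][40:220,130:330,::-1],None,fx=3,fy=3))
print(np.mean([pose()[0] for _ in range(3)],0));delta([568,-132.7,310],tool(np.radians(19.45)))
```

```text
wrist top 16425 ((521.5445556640625, -151.29258728027344), (192.17393493652344, 135.90255737304688), 19.510793685913086)
slate -50 1562 ((474.67181396484375, -167.71847534179688), (8.733884811401367, 80.04679870605469), 19.26648712158203) 177.711035878812
slate 0 1171 ((521.5390625, -150.90548706054688), (8.345309257507324, 79.35400390625), 19.424091339111328) 177.72256874431463
pad 1657 ((490.332275390625, -62.418601989746094), (40.07766342163086, 39.236663818359375), 19.437437057495117) 117.13486521470288
slot 214 ((560.2037963867188, -110.24171447753906), (14.54238224029541, 35.43971633911133), 19.697593688964844) [49.20610843 28.98692233]
held 182 [array([35.9, -4.9, 26.4]), array([36.8, -1.3, 51.7]), array([37.1,  2.9, 90.8])]
scene top 1550 ((523.3600463867188, -148.2783966064453), (192.03546142578125, 139.0614471435547), 19.368331909179688)
slate -50 254 ((476.0387268066406, -163.98794555664062), (14.073838233947754, 82.76284790039062), 20.74797248840332) 176.53291291141804
slate 0 130 ((517.517333984375, -129.9674072265625), (11.94913101196289, 42.15621566772461), 23.862796783447266) 176.9097102856934
pad 180 ((492.55029296875, -60.22886657714844), (42.12309646606445, 41.74462890625), 19.841123580932617) 115.97666655422704
slot 59 ((564.7483520507812, -140.57376098632812), (5.630395412445068, 80.13275909423828), 20.93525505065918) [44.15243667 -7.45026664]
held 632 [array([-41.2,  -1.8,  25.6]), array([ 2.7,  4. , 57.5]), array([38.9,  6.5, 91.5])]
[ 569.48155369 -131.00318533  284.67570155]
p [ 569.5 -131.   284.7] shift mm [ -1.2  -2.  -25.3] units [-0.008 -0.013 -0.169]
turn units [-0.0001  0.0007 -0.0003]
```

View pics/s5.png

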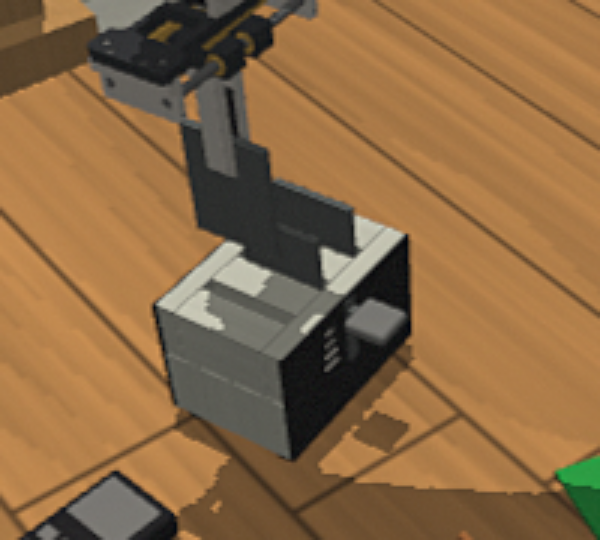

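The held slate stands right above the empty slot, which is at about (255,310) in the crop, and its error is about 1 mm. I'll lower it.

>>> carry_out:
  targets: [0,-0.005,0.1,0,0,0,1,0,0,0.1,0,0,0,1,0,0,0.1,0,0,0,1,0,0,0.07,0,0,0,1,0,0,0.07,0,0,0,1,0,0,0.07,0,0,0,1,0,0,0,0,0,0,1]

```text
t: 10.6
tcp_pos: [567.5, -131.4, 206.0]
orientation: [-0.001, 0.578, 0.816, -0.001]
wrist_force: [-0.2, 0.4, -1.8]
gripper_width: 7.6
grip_force: 30.0
```

>>> carry_out:
  targets: [0,0,0.05,0,0,0,1,0,0,0.05,0,0,0,1,0,0,0.05,0,0,0,1,0,0,0,0,0,0,1]

```text
t: 11.0
tcp_pos: [567.6, -131.5, 183.8]
orientation: [-0.001, 0.578, 0.816, -0.001]
wrist_force: [0.3, 0.2, -1.6]
gripper_width: 8.0
grip_force: 30.0
```

>>> carry_out:
  targets: [0,0,0.035,0,0,0,1,0,0,0.03,0,0,0,1,0,0,0.01,0,0,0,1,0,0,0.01,0,0,0,1,0,0,0,0,0,0,1]

```text
t: 11.5
tcp_pos: [568.1, -131.9, 172.1]
orientation: [0.0, 0.578, 0.816, -0.001]
wrist_force: [0.2, 0.1, -2.4]
gripper_width: 8.0
grip_force: 30.0
```

>>> carry_out:
  targets: [0,0,0.01,0,0,0,1,0,0,0,0,0,0,1]

```text
t: 11.7
tcp_pos: [568.1, -131.9, 170.6]
orientation: [0.0, 0.578, 0.816, -0.001]
wrist_force: [0.5, 0.2, -2.5]
gripper_width: 7.5
grip_force: 30.0
```

>>> carry_out:
  targets: [0,0,0.01,0,0,0,1,0,0,0,0,0,0,1]

```text
t: 11.9
tcp_pos: [568.1, -131.8, 169.0]
orientation: [0.0, 0.578, 0.816, -0.001]
wrist_force: [-0.2, -0.4, -1.3]
gripper_width: 7.8
grip_force: 30.0
```

>>> carry_out:
  targets: [0,0,0.01,0,0,0,1,0,0,0,0,0,0,1]

```text
t: 12.1
tcp_pos: [568.1, -131.8, 167.5]
orientation: [0.0, 0.578, 0.816, -0.001]
wrist_force: [0.1, -0.5, -2.7]
gripper_width: 7.9
grip_force: 30.0
```

>>> carry_out:
  targets: [0,0,0.01,0,0,0,1,0,0,0,0,0,0,1]

```text
t: 12.3
tcp_pos: [568.3, -132.1, 166.8]
orientation: [0.0, 0.578, 0.816, -0.001]
wrist_force: [-1.5, 1.1, 3.5]
gripper_width: 7.8
grip_force: 30.0
```

Run:
```python
from m import *
s=bot.observe();print(s["wrist_force"],s["tcp_pos"])
im,X=ster("wrist")
P=X.reshape(-1,3);y=np.radians(19.45);A=np.array([[np.cos(y),np.sin(y)],[-np.sin(y),np.cos(y)]])
Q=(P[:,:2]-[521.5,-151.2])@A.T
m=(abs(Q[:,0]-50)<9)&(abs(Q[:,1])<50)&(P[:,2]>150)&(P[:,2]<190);print(m.sum(),[np.percentile(np.c_[Q,P[:,2]][m],k,axis=0) for k in(1,50,99)])
```

```text
[-1.51727658  1.08302955  3.46078264] [ 568.32838295 -132.07322015  166.75495216]
wrist top 28388 ((518.6595458984375, -141.56369018554688), (192.6277313232422, 117.61112976074219), 19.953847885131836)
slate -50 4817 ((474.3213195800781, -165.4765625), (9.593328475952148, 75.46126556396484), 19.75956916809082) 177.42773543323588
slate 0 2352 ((517.1670532226562, -137.80746459960938), (8.784369468688965, 51.908111572265625), 19.202486038208008) 177.36135999750172
pad 4104 ((490.5872802734375, -62.81512451171875), (40.41883087158203, 39.0963249206543), 19.561044692993164) 117.17409663734738
slot 450 ((569.5523071289062, -136.82958984375), (14.109164237976074, 87.70442199707031), 19.40418815612793) [53.93978376 23.3229552 ]
2384 [array([ 41.44417298, -19.34404679, 152.27024356]), array([ 49.98839641,  11.4794549 , 175.27755626]), array([ 58.54642013,  38.87608163, 188.96689074])]
```

The force jumped at the floor's height, so the slate is seated. I'll open only partly, because the neighbouring slate is close, and then retreat upward.

>>> carry_out:
  targets: [0,0,0,0,0,0,0.7,0,0,0,0,0,0,0.7,0,0,0,0,0,0,0.7,0,0,0,0,0,0,0.7,0,0,0,0,0,0,0.7,0,0,0,0,0,0,0.7]

```text
t: 12.95
tcp_pos: [568.2, -131.9, 166.1]
orientation: [0.0, 0.578, 0.816, -0.001]
wrist_force: [-0.3, -1.4, 0.3]
gripper_width: 28.3
grip_force: 0.0
```

>>> carry_out:
  targets: [0,0,-0.05,0,0,0,0.7,0,0,-0.1,0,0,0,0.7,0,0,-0.15,0,0,0,0.7,0,0,-0.15,0,0,0,0.7,0,0,-0.15,0,0,0,0.7,0,0,-0.15,0,0,0,0.7,0,0,0,0,0,0,1,0,0,0,0,0,0,1]

```text
t: 13.75
tcp_pos: [568.4, -131.7, 279.4]
orientation: [0.001, 0.578, 0.816, -0.0]
wrist_force: [0.5, 0.1, -0.6]
gripper_width: 15.5
grip_force: 0.0
```

Run:
```python
from m import *
for n in ("wrist","scene"):
    im,X=ster(n)
    P=X.reshape(-1,3);y=np.radians(19.45);A=np.array([[np.cos(y),np.sin(y)],[-np.sin(y),np.cos(y)]])
    Q=(P[:,:2]-[521.5,-151.2])@A.T
    m=(abs(Q[:,0]-50)<15)&(abs(Q[:,1])<55)&(P[:,2]>150)&(P[:,2]<190);print("new",m.sum(),[np.percentile(np.c_[Q,P[:,2]][m],k,axis=0).round(1) for k in(1,50,99)],cv2.minAreaRect(Q[m].astype(np.float32)))
    if n=="scene":cv2.imwrite("pics/s6.png",cv2.resize(im["pixels"][40:220,130:330,::-1],None,fx=3,fy=3))
c=np.array([521.5,-151.2]);pad=c+A.T@[0,97];print(pad);delta([*pad,240],tool(y))
```

```text
wrist top 17136 ((521.1261596679688, -150.91693115234375), (192.25621032714844, 136.77171325683594), 19.518163681030273)
slate -50 1614 ((474.69384765625, -167.70455932617188), (8.73198127746582, 79.83074951171875), 19.3051700592041) 177.6281395052679
slate 0 1206 ((521.6248168945312, -150.9176788330078), (8.34103012084961, 79.27070617675781), 19.384042739868164) 177.27908495669115
pad 1691 ((490.1514892578125, -62.46159744262695), (40.24303436279297, 39.49992752075195), 19.350133895874023) 117.14691428500976
slot 418 ((569.344970703125, -136.55355834960938), (14.077792167663574, 87.81419372558594), 19.40327262878418) [54.86453257  1.97435186]
new 822 [array([ 45.7, -39.6, 156.7]), array([ 49.4,   2.1, 175.3]), array([ 52.9,  38.9, 176.8])] ((49.36284255981445, -0.6140022277832031), (79.24421691894531, 7.22404670715332), 89.87483978271484)
scene top 1302 ((522.8507690429688, -148.7410888671875), (191.43582153320312, 137.38047790527344), 18.885713577270508)
slate -50 255 ((476.1416320800781, -165.90603637695312), (12.721969604492188, 81.75196075439453), 18.892282485961914) 177.76990070947684
slate 0 263 ((523.3745727539062, -148.5112762451172), (13.037819862365723, 80.43174743652344), 20.147974014282227) 176.97280512614336
pad 172 ((493.14630126953125, -60.39284133911133), (39.839149475097656, 42.51329040527344), 23.98918914794922) 116.03966532173125
new 265 [array([ 47.2, -37. , 150.8]), array([ 54.2,   4.2, 166.4]), array([ 57.2,  40.7, 176.6])] ((52.31079864501953, 0.565948486328125), (81.86847686767578, 12.078282356262207), 89.20099639892578)
[489.20054013 -59.73555394]
p [ 567.7 -131.3  278. ] shift mm [ 93.6 -50.3  38.1] units [ 0.624 -0.336  0.254]
turn units [-0.0007  0.0001 -0.0006]
```

View pics/s6.png

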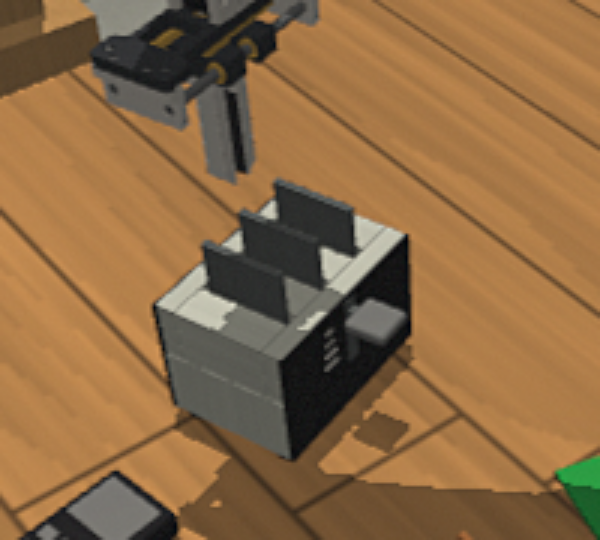

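All three slates stand upright in their slots, and the new one reads 0.6 mm off centre. Next I move over the paddle, which is at (375,318) in the crop.

>>> carry_out:
  targets: [0.161,-0.084,0,0,0,0,1,0.161,-0.084,0,0,0,0,1,0.161,-0.084,0,0,0,0,1,0.161,-0.084,0,0,0,0,1,0,0,0.2,0,0,0,1,0,0,0.2,0,0,0,1,0,0,0.2,0,0,0,1,0,0,0.2,0,0,0,1]

```text
t: 14.65
tcp_pos: [487.8, -57.1, 156.8]
orientation: [-0.0, 0.578, 0.816, -0.001]
wrist_force: [0.1, -0.4, -0.0]
gripper_width: 0.6
grip_force: 0.0
```

>>> carry_out:
  targets: [0,0,0,0,0,0,1,0,0,0,0,0,0,1]

```text
t: 14.85
tcp_pos: [488.2, -57.8, 158.4]
orientation: [-0.0, 0.579, 0.816, -0.002]
wrist_force: [1.2, -0.6, 0.7]
gripper_width: 0.3
grip_force: 0.0
```

Run:
```python
from h import *
y=np.radians(19.45);delta([521.5-100*np.sin(y),-151.2+100*np.cos(y),102],tool(y));print(bot.observe()["gripper_width"])
```

```text
p [488.2 -57.8 158.4] shift mm [ 0.9  0.5 56.4] units [0.006 0.003 0.376]
turn units [-0.001   0.0004 -0.0009]
0.30978776331472674
```

Position is good. I'll press down in stages.

>>> carry_out:
  targets: [0,0,0.08,0,0,0,1,0,0,0.04,0,0,0,1,0,0,0.04,0,0,0,1,0,0,0.04,0,0,0,1,0,0,0.04,0,0,0,1,0,0,0.04,0,0,0,1,0,0,0.03,0,0,0,1,0,0,0,0,0,0,1]

```text
t: 15.65
tcp_pos: [489.0, -57.4, 112.6]
orientation: [0.0, 0.578, 0.816, -0.0]
wrist_force: [-1.8, 0.6, 8.1]
gripper_width: 0.5
grip_force: 3.8
```

>>> carry_out:
  targets: [0,0,0.04,0,0,0,1,0,0,0,0,0,0,1,0,0,0,0,0,0,1]

```text
t: 15.95
tcp_pos: [489.0, -57.4, 106.7]
orientation: [0.0, 0.578, 0.816, -0.0]
wrist_force: [-0.7, -0.1, 4.6]
gripper_width: 0.7
grip_force: 2.6
```

>>> carry_out:
  targets: [0,0,0.02,0,0,0,1,0,0,0,0,0,0,1]

```text
t: 16.15
tcp_pos: [489.0, -57.4, 103.7]
orientation: [0.0, 0.578, 0.816, -0.0]
wrist_force: [-0.5, 0.3, 6.1]
gripper_width: 0.5
grip_force: 3.1
```

>>> carry_out:
  targets: [0,0,0.012,0,0,0,1,0,0,0,0,0,0,1]

```text
t: 16.35
tcp_pos: [489.0, -57.4, 102.1]
orientation: [0.0, 0.578, 0.816, -0.0]
wrist_force: [-1.3, 1.5, 8.8]
gripper_width: 0.4
grip_force: 4.5
```

>>> carry_out:
  targets: [0,0,0.01,0,0,0,1,0,0,0,0,0,0,1,0,0,0,0,0,0,1,0,0,0,0,0,0,1]

```text
t: 16.75
tcp_pos: [489.0, -57.4, 101.1]
orientation: [0.0, 0.578, 0.816, 0.0]
wrist_force: [-2.7, 1.2, 12.2]
gripper_width: 0.6
grip_force: 6.4
```

Run:
```python
from m import *
im,X=ster("wrist");P=X.reshape(-1,3)
y=np.radians(19.45);A=np.array([[np.cos(y),np.sin(y)],[-np.sin(y),np.cos(y)]]);Q=(P[:,:2]-[521.5,-151.2])@A.T
m=(abs(Q[:,0])<20)&(Q[:,1]>76)&(Q[:,1]<113)&(P[:,2]>60)&(P[:,2]<95);print("paddle z",m.sum(),np.median(P[m,2]))
im=get_image("scene");X=cloud(im);P=X.reshape(-1,3);Q=(P[:,:2]-[523.5,-148.7])@A.T
for c in(-50,0,50):
    m=(abs(Q[:,0]-c)<14)&(abs(Q[:,1])<50)&(P[:,2]>140)&(P[:,2]<182);print(c,m.sum(),np.median(Q[m],0),P[m,2].max())
m=(abs(Q[:,0])<20)&(Q[:,1]>76)&(Q[:,1]<113)&(P[:,2]>70)&(P[:,2]<125);print("paddle z",m.sum(),np.percentile(P[m,2],[10,50,90]))
print(bot.observe()["wrist_force"])
```

```text
wrist top 7979 ((497.0482482910156, -79.0960922241211), (192.32681274414062, 66.61783599853516), 15.810933113098145)
pad 425 ((485.591796875, -49.80833435058594), (24.7009220123291, 2.6706690788269043), 19.839488983154297) 117.28345444489372
paddle z 1569 79.13819300590765
-50 263 [-47.51623145  -6.65685413] 176.89715504715525
0 259 [ 2.10679784 -7.4455575 ] 177.1334240060753
50 330 [51.48565083  0.78735945] 177.3876295087076
paddle z 241 [ 75.14427933  88.33376327 117.35961658]
[-3.2198842   1.08025718 12.50643387]
```

The paddle top is at 79 mm, so the lever is at its end stop with about 12 N held on it, and all the slates are in place. I'm handing in.

```bash
python3 -c "
from rig import bot
print(bot.job_done())"
```

```text
the job is handed in; nothing more can be done
None
```

The slate stands upright and released in the free slot, and the arm was holding the lever at the bottom of its travel with about 12 N when I handed the job in at about 17 s; no verdict was returned.

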